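Load the label roll and lock the edge guide one slot in

ROBOT

A 6-joint arm with a two-finger parallel gripper is mounted at the origin on the work surface; the furniture and walls round the work are solid. World frame = base frame: x ahead of the robot, y to its left, z up, the work surface at z = 0. Lengths are in m, angles in rad, forces in N, time in s.
With the tool pointing down it reaches from about 0.35 to 0.975 m from the base axis. Payload 4.9 kg.
Tool frame: the origin (TCP) lies between the finger pads; the fingertips stand 17 mm ahead of it and the grasp point (between the pads) lies 2 mm behind it; z points along the fingers, y is the direction in which the jaws open and shut (so a half turn about z gives the same grasp; the last joint's range is limited). The gripper opens to 85 mm and grips with 20 to 120 N. Pads are 22 mm wide; open, the fingers measure 114 mm over their backs; the gripper's body (76 mm by 85 mm) begins 54 mm behind the grasp point. The pads swing forward as they close: fully open they stand 13 mm farther back than shut.
Start: joints at [0.992, 0.053, 1.613, -0, 1.476, -0.119], TCP at [0.277, 0.56, 0.248] pointing down, gripper open.
Joint ranges: [-3.01, 3.01], [-1.01, 2.22], [0.06, 2.58], [-1.02, 4.17], [0.09, 2.62], [-3.14, 3.14]. Speed limits (rad/s): [2.57, 2.57, 3.14, 3.14, 3.14, 3.14].

INTERFACE

Orientations are given as a unit quaternion [w, x, y, z].
In Python, from plant import state, grab_frame, camera_model, job_done, find_in, silhouettes, landmark_of gives the robot as it stands.
- The arm moves only by the shell command python3 -m crank 'ROWS'. ROWS is JSON, a list of rows, each an object with "angular": the turn, a rotation vector about the tool's x, y, z each as a share of 5 degrees, from -1 to 1, a list of three; "delta_pos": the shift along the tool's x, y, z each as a share of 3 cm, from -1 to 1, a list of three; "gripper": the opening, from 0 (shut) to 1 (fully open). In form: [{"angular": [ax, ay, az], "delta_pos": [tx, ty, tz], "gripper": gripper}, ...]. A call has 1 to 12 rows; each row shifts and turns the commanded pose from where the row before left it, along the tool's axes as they then stand; what a row does not reach is not made up. A row lasts 1/8 s, in which the tool goes at most 62.5 mm and 10.7 degrees, less where a joint would pass 70% of its speed; a pose out of reach is approached as far as the arm can. A call with a number of a shift or a turn outside -1 to 1 is refused whole. A call with a gripper value outside its range is refused whole. The fingers move at their own pace and stop on an object; the grip force is fixed at half the most. Time passes only in rows, so rows that do not move let the fingers close. It gives the time, the measured TCP pose, the force and the opening at its end, in the units of the state.
- state(): the state, without advancing time (a new reading comes with each control period).
- grab_frame(name): name is "side" or "top"; returns the picture (400x640x3 uint8, red, green, blue); there is no depth.
- camera_model(name): a dict with "camera_matrix" (3x3 intrinsics, pixels), "dist_coeffs" ([k1, k2, p1, p2, k3] as OpenCV has them; the pictures are not rectified), "rvec" (rotation vector, rad) and "tvec" (3), from world to camera coordinates, as OpenCV has them. Camera axes: x right, y down, z forward; pixel columns grow to the right and rows downward; lengths in m; the calibration is good to about 2 mm. A picture is of the moment at which its call begins. camera_model takes no time and is no camera call.
- job_done(): hands the job in, once; it reports no verdict.
Trained networks look in the newest picture that a camera, given by its name, has taken for a name from the list of things; names that differ only in an ending like _2 or _b are one class to them, and where a whole thing is asked for, a point or a joint stands for the part that bears it (a point fixed in the world has none). Each returns a list of dicts, best first, with "conf" (0 to 1); they miss things now and then, are a little off and sometimes report something else, mostly with a low value. They report only what shows in the picture. A call takes as long as a camera call. They do not tell look-alikes from the thing itself.
- find_in(camera, target): "bbox" ([left, top, right, bottom] in pixels, round what is visible of it).
- silhouettes(camera, target): "mask" (400x640 bool, what is visible of it) and "bbox" ([left, top, right, bottom] in pixels, round what is visible of it).
- landmark_of(camera, target): "pixel" ([column, row] in pixels: a listed point, or the origin of a listed thing).
The state is a dict: "time": time; "joint_pos": joint angles; "joint_vel": joint speeds; "joint_efforts": joint torques, N m; "tool_pos": TCP position; "tool_rot": TCP orientation; "contact_force": force on the tool from outside, world axes, zero at the start; "ft_torque": the same for the moment, N m; "gripper_width": opening from 0.0 (shut) to 1.0 (fully open).
Only numpy, scipy, OpenCV 4.12 (cv2) and the standard library are available. Lean on these libraries where they do the work, as an engineer would, in place of code of your own. Each camera call takes 0.05 s, during which the arm holds its last target.

TASK

Set the white label roll, standing on end as it is, over the stub spindle of the unwind stand and let go of it; carry it there and set it down rather than dropping it. Then pull up the red lock plunger of the blue edge guide, slide the guide one slot nearer to the roll, push the pin fully home in that slot and finish while still gripping the red knob with the pin held home. Leave the two sauce bottles and the yellow cap beside the stand where they are.

Things in the scene. Friction and masses are not known exactly. Their poses are not given: they have to be found in the camera images.
- stand: Unwind stand, fixed to the table: grey base plate 100 x 220 mm, 10 mm thick, its length along the stand's own y; origin at the centre of the plate's underside, z up. At own y = -74 mm a black disc (58 mm across, top at 14 mm) with a steel stub spindle. From own y = -31 to +101 mm an aluminium rail, 24 mm wide, top at 24 mm, with four slots 30 mm apart; the blue guide slides on it.
- spindle (a point): Foot of the stub spindle: on its axis, on top of the black disc, 14 mm above the table. The spindle is 34 mm thick and 14 mm high, its top bevelled. A roll that is seated has its origin here.
- roll: White label roll on a brown cardboard core: a ring 60 mm outside, with a 40 mm hole right through (wall 10 mm), 48 mm high, about 60 g, loose on the table, standing on its end with the hole upright. It can be pinched by the rim (one finger in the hole) or across. Origin at the centre of its underside, z along its axis.
- guide (a joint): Position of the blue edge guide on the rail, in m: about 0 at the start, pin in a slot; grows as the guide moves towards the spindle (the stand's own -y). The next slot is at 0.030, the end stop at 0.042; more slots at -0.030 and -0.060, on the wrong side. It slides with about 1.5 N of friction.
- guide_face (a point): Middle of the upright steel plate's face on the roll's side, 28 mm ahead of the pin axis; plate 62 mm wide, from 16 to 52 mm above the table. It is carried by the guide's blue block (46 mm wide, 40 mm along the rail, top at 46 mm). With the guide at 0.030 the plate stands 6 mm off a centred roll.
- plunger (a joint): Height of the lock plunger in m: 0 with the pin fully home, 0.016 pulled right up. The pin (8 mm thick, round end) reaches 8.5 mm below the rail's top when home: above 0.0085 it is clear of the slots. No spring: stiff in its sleeve (about 2.5 N of friction), it stays where it is left and must be pushed home. Slots are 10.5 mm long along the rail: about 1 mm of play when locked.
- knob (a point): Middle of the red grip knob of the plunger, on the pin axis; a cylinder 25 mm across and 28 mm high (14 mm above and below this point). It stands 74 mm above the table with the pin home and moves with the guide and the plunger.
- next_slot (a point): Mouth of the slot that the pin must end in: middle of the slot, level with the rail's top (24 mm above the table). The knob stands straight above it when the guide is at 0.030.
- bottle_left: Filled sauce bottle with yellow cap, 54 mm across, 166 mm tall, upright, to be left alone. Origin at the centre of its underside, z up.
- bottle_right: Filled sauce bottle with yellow cap, 54 mm across, 166 mm tall, upright, to be left alone. Origin at the centre of its underside, z up.
- cap: Loose yellow screw cap, 29 mm across, 17 mm high, to be left alone. Origin at the centre of its underside.
Mind the look-alikes: they are no part of the job. Several things look just like the roll: the one meant starts farthest to the robot's right.

How it is judged:
By the outcome, as a careful person would: the job done as asked, in the order asked, and still so for the second after the job is handed in, while the arm keeps its last pose, push and grip.
It also fails if it takes over 48 s, if anything falls off the work surface, if the arm or the gripper's body presses on something with over 40 N, if the wrist force passes 120 N, or if a joint passes its speed limit or range.

## Working session

There is one attempt and no reset: what is moved stays moved. The work goes in short steps, Python scripts to look and compute and a shell command to move; the robot and the scene stay as the last step left them, time stands still between calls to the robot, and variables do not carry over. Pictures are saved under pics/ and viewed, and the job is handed in when it is done.

```bash
ls; mkdir -p pics; python3 - <<'E'
from plant import *
import cv2
s=state();print({k:s[k] for k in('time','tool_pos','tool_rot','gripper_width','contact_force')})
for c in('side','top'):
    im=grab_frame(c);cv2.imwrite(f'pics/{c}0.png',im[:,:,::-1])
    m=camera_model(c);print(c,m)
E
```

```text
pics
{'time': 0.0, 'tool_pos': array([0.27703015, 0.55959755, 0.24706784]), 'tool_rot': array([-3.50166436e-04,  2.27893953e-01,  9.73685416e-01, -9.66159140e-04]), 'gripper_width': 0.9989872405415572, 'contact_force': array([-0.04081026,  0.32454916,  0.23847021])}
side {'camera_matrix': array([[503.69897824,   0.        , 308.42598766],
       [  0.        , 503.69897824, 195.40314465],
       [  0.        ,   0.        ,   1.        ]]), 'dist_coeffs': array([-0.02764355,  0.        ,  0.        ,  0.        ,  0.        ]), 'rvec': array([ 0.98481647,  2.35960476, -1.14063821]), 'tvec': array([ 0.37207675, -0.1707843 ,  1.84889326])}
top {'camera_matrix': array([[414.21570404,   0.        , 320.08374022],
       [  0.        , 414.21570404, 199.71546507],
       [  0.        ,   0.        ,   1.        ]]), 'dist_coeffs': array([-0.03109507,  0.        ,  0.        ,  0.        ,  0.        ]), 'rvec': array([ 2.20764827, -2.1419    ,  0.14687554]), 'tvec': array([-0.01456072,  0.538571  ,  1.05214072])}
```

View pics/side0.png

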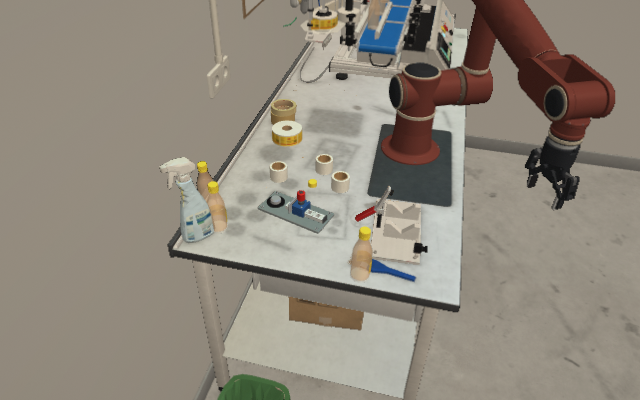

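View pics/top0.png

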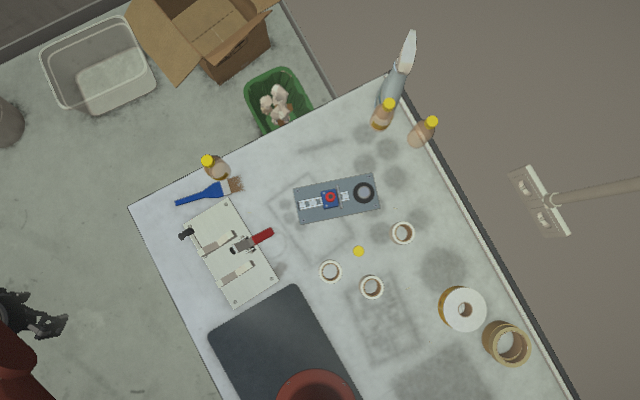

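The side view shows three rolls at (278,172), (324,164) and (340,182), with the stand at (297,210). In the top view the rolls are at (402,233), (330,271) and (372,287). The stand is at (337,198), with its spindle at (363,192) and the red knob at (331,198). Next I'll localise these.

```bash
cat > h.py <<'E'
from plant import *
import cv2, numpy as np
from scipy.spatial.transform import Rotation as R
def px2w(c,p,z):
    m=camera_model(c);K,D=m['camera_matrix'],m['dist_coeffs']
    u=cv2.undistortPoints(np.array([[p]],float),K,D)[0,0]
    Rm=cv2.Rodrigues(m['rvec'])[0];C=-Rm.T@m['tvec'];d=Rm.T@np.array([u[0],u[1],1])
    return C+d*(z-C[2])/d[2]
def w2px(c,P):
    m=camera_model(c);return cv2.projectPoints(np.atleast_2d(np.array(P,float)),m['rvec'],m['tvec'],m['camera_matrix'],m['dist_coeffs'])[0][:,0]
def tri(a,b):
    A=[];B=[]
    for c,p in(('side',a),('top',b)):
        m=camera_model(c);u=cv2.undistortPoints(np.array([[p]],float),m['camera_matrix'],m['dist_coeffs'])[0,0]
        Rm=cv2.Rodrigues(m['rvec'])[0];t=m['tvec']
        for i in(0,1):
            A.append(Rm[i]-u[i]*Rm[2]);B.append(-(t[i]-u[i]*t[2]))
    x,r,_,_=np.linalg.lstsq(np.array(A),np.array(B),rcond=None);return x
E
python3 - <<'E'
from h import *
np.set_printoptions(precision=4,suppress=True)
zs={'roll':0,'spindle':.014,'knob':.074,'guide_face':.034,'next_slot':.024,'cap':0,'stand':0,'bottle_left':0}
for t,z in zs.items():
    for c in('top','side'):
        for d in landmark_of(c,t)[:5]:
            print(t,c,d['pixel'],round(d['conf'],2),px2w(c,d['pixel'],z)[:2])
for d in silhouettes('top','roll'): print('sil roll',d['bbox'],d['conf'])
print(state()['time'])
m=camera_model('top');im=cv2.imread('pics/top0.png');cv2.imwrite('pics/topz.png',cv2.resize(im[150:310,270:430],None,fx=3.7,fy=3.7,interpolation=cv2.INTER_CUBIC))
im=cv2.imread('pics/side0.png');cv2.imwrite('pics/sidez.png',cv2.resize(im[140:290,180:380],None,fx=4,fy=4,interpolation=cv2.INTER_CUBIC))
E
```

```text
roll top [330.0, 269.5] 0.68 [ 0.3577 -0.0305]
roll top [399.0, 237.8] 0.63 [ 0.4464 -0.213 ]
roll top [368.6, 287.8] 0.62 [ 0.3126 -0.1335]
roll side [322.3, 171.4] 0.88 [ 0.3301 -0.13  ]
roll side [340.2, 189.7] 0.86 [ 0.3636 -0.0175]
roll side [279.9, 175.1] 0.62 [ 0.4479 -0.2176]
spindle top [360.3, 192.8] 0.75 [ 0.5625 -0.1052]
spindle side [274.2, 199.2] 0.89 [ 0.5616 -0.1209]
knob top [326.5, 194.9] 0.4 [ 0.5465 -0.0131]
knob side [302.2, 194.9] 0.47 [ 0.5373 -0.0197]
guide_face top [338.0, 193.4] 0.63 [ 0.5564 -0.0445]
guide_face side [293.9, 199.9] 0.88 [ 0.5373 -0.0562]
next_slot top [338.1, 196.8] 0.76 [ 0.5487 -0.0456]
next_slot top [330.6, 193.5] 0.74 [ 0.5568 -0.0256]
next_slot side [288.0, 204.7] 0.6 [ 0.558  -0.0612]
next_slot side [275.6, 201.3] 0.23 [ 0.5737 -0.1006]
cap top [358.5, 250.2] 0.56 [ 0.4104 -0.1049]
cap side [316.2, 186.5] 0.39 [ 0.4068 -0.0854]
cap side [275.6, 201.9] 0.29 [ 0.5563 -0.1209]
stand top [333.2, 197.1] 0.66 [ 0.5503 -0.034 ]
stand side [295.2, 209.8] 0.82 [ 0.5397 -0.0486]
bottle_left top [219.8, 169.8] 0.55 [0.6147 0.2738]
bottle_left side [361.6, 274.4] 0.75 [0.6029 0.2735]
bottle_left side [289.4, 203.1] 0.38 [ 0.5295 -0.0854]
bottle_left side [292.5, 208.9] 0.35 [ 0.5426 -0.0577]
sil roll [319.4, 258.1, 341.4, 282.2] 0.83
sil roll [359.5, 276.4, 384.0, 297.6] 0.7
sil roll [387.5, 225.5, 413.1, 245.8] 0.66
sil roll [324.0, 190.3, 338.9, 200.1] 0.42
0.95
```

View pics/topz.png

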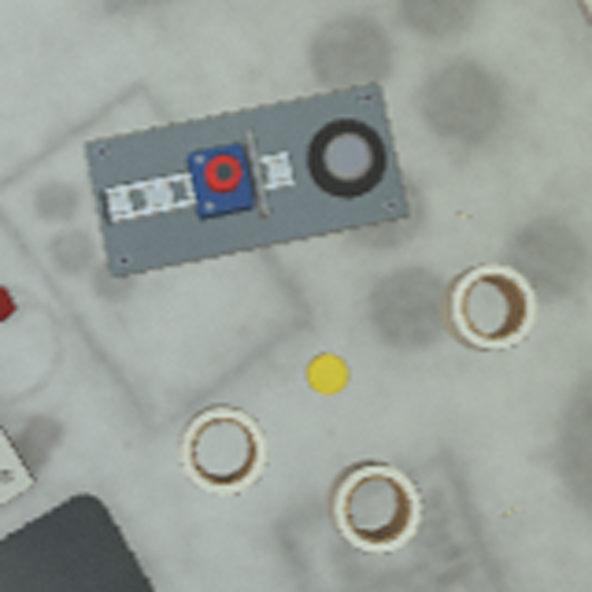

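View pics/sidez.png

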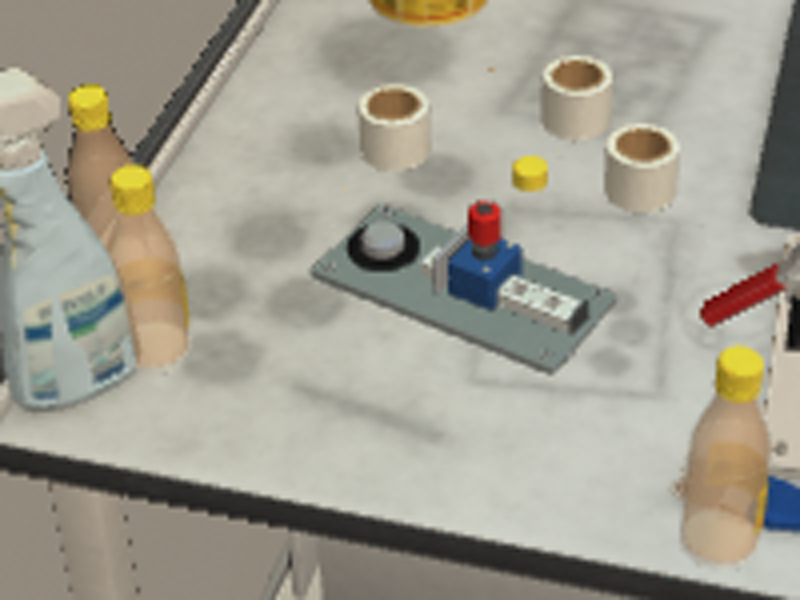

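```bash
python3 - <<'E'
from h import *
np.set_printoptions(precision=4,suppress=True)
top=cv2.imread('pics/top0.png');side=cv2.imread('pics/side0.png')
Z=lambda p:((p[0]+.5)/3.7-.5+270,(p[1]+.5)/3.7-.5+150)
S=lambda p:((p[0]+.5)/4-.5+180,(p[1]+.5)/4-.5+140)
for n,p,z in [('rolltop',(493,307),.048),('disc',(347,158),.014),('knobtop',(223,173),.088),('spintop',(350,157),.028),('c1',(86,143),.01),('c2',(378,84),.01),('c3',(410,213),.01),('c4',(117,276),.01)]:
    print(n,px2w('top',Z(p),z))
for n,p,z in [('rolltop',(395,103),.048),('disc',(383,247),.014),('knobtop',(485,208),.088),('c1',(551,373),.01),('c2',(312,270),.01),('c3',(380,206),.01),('c4',(616,298),.01)]:
    print('side',n,px2w('side',S(p),z))
# colour segmentations
hsv=cv2.cvtColor(top,cv2.COLOR_BGR2HSV)
def cc(mask,box):
    x0,y0,x1,y1=box;m=np.zeros_like(mask);m[y0:y1,x0:x1]=mask[y0:y1,x0:x1];ys,xs=np.nonzero(m);return xs.mean(),ys.mean(),len(xs)
dark=(top.max(2)<75).astype(np.uint8);print('disc dark',cc(dark,(348,177,380,210)),)
ys,xs=np.nonzero(dark[177:210,348:380]);print(xs.min()+348,xs.max()+348,ys.min()+177,ys.max()+177)
red=((hsv[...,1]>150)&((hsv[...,0]<8)|(hsv[...,0]>172))).astype(np.uint8);c=cc(red,(315,180,345,215));print('red top',c,px2w('top',c[:2],.083))
hs=cv2.cvtColor(side,cv2.COLOR_BGR2HSV)
red=((hs[...,1]>150)&((hs[...,0]<8)|(hs[...,0]>172))).astype(np.uint8);c2=cc(red,(290,180,315,210));print('red side',c2,px2w('side',c2[:2],.074))
print('tri knob',tri(c2[:2],c[:2]))
E
```

```text
rolltop [ 0.4587 -0.2125  0.048 ]
disc [ 0.564  -0.1135  0.014 ]
knobtop [ 0.5413 -0.0211  0.088 ]
spintop [ 0.5629 -0.1139  0.028 ]
c1 [0.5694 0.0747 0.01  ]
c2 [ 0.6195 -0.1358  0.01  ]
c3 [ 0.526  -0.1603  0.01  ]
c4 [0.4743 0.0491 0.01  ]
side rolltop [ 0.4579 -0.2121  0.048 ]
side disc [ 0.5664 -0.1102  0.014 ]
side knobtop [ 0.5414 -0.021   0.088 ]
side c1 [0.5755 0.0815 0.01  ]
side c2 [ 0.6213 -0.1321  0.01  ]
side c3 [ 0.5292 -0.1546  0.01  ]
side c4 [0.4793 0.0582 0.01  ]
disc dark (np.float64(363.0989583333333), np.float64(192.8125), 192)
353 373 183 202
red top (np.float64(329.66), np.float64(196.7), 50) [ 0.5411 -0.0207  0.083 ]
red side (np.float64(300.5507246376812), np.float64(195.8985507246377), 69) [ 0.5441 -0.0198  0.074 ]
tri knob [ 0.5425 -0.0213  0.0722]
```

Target roll: (0.458, -0.212), the lowest y of the three. Both cameras agree on the stand: spindle at about (0.564, -0.112), yaw about 13.7°. I'll turn the tool so its x axis lies along the stand's y.

```bash
python3 -m crank '[{"angular":[0,0,1],"delta_pos":[0,0,0],"gripper":1},{"angular":[0,0,1],"delta_pos":[0,0,0],"gripper":1},{"angular":[0,0,1],"delta_pos":[0,0,0],"gripper":1},{"angular":[0,0,1],"delta_pos":[0,0,0],"gripper":1},{"angular":[0,0,1],"delta_pos":[0,0,0],"gripper":1},{"angular":[0,0,1],"delta_pos":[0,0,0],"gripper":1},{"angular":[0,0,1],"delta_pos":[0,0,0],"gripper":1},{"angular":[0,0,1],"delta_pos":[0,0,0],"gripper":1},{"angular":[0,0,1],"delta_pos":[0,0,0],"gripper":1},{"angular":[0,0,1],"delta_pos":[0,0,0],"gripper":1}]'
cat > st.py <<'E'
from h import *
np.set_printoptions(precision=4,suppress=True)
s=state();q=s['tool_rot'];M=R.from_quat([q[1],q[2],q[3],q[0]]).as_matrix()
print('t',s['time'],'p',s['tool_pos'],'w',s['gripper_width'],'F',s['contact_force'],'\nM',M.T.tolist(),'j',s['joint_pos'])
import sys
if len(sys.argv)>1:
    g=np.array(eval(sys.argv[1]));print('delta in tool, rows of 3cm:',M.T@(g-s['tool_pos'])/.03)
E
python3 st.py '[.458,-.212,.247]'
```

```text
time: 2.2
tool_pos: [0.2773, 0.5601, 0.2483]
tool_rot: [0.0, 0.619, 0.785, 0.0]
contact_force: [0.1, 0.9, 1.0]
gripper_width: 1.003
t 2.2 p [0.2773 0.5601 0.2483] w 1.002701561291111 F [0.1445 0.9091 0.9601] 
M [[-0.23334339327886203, 0.972394395333831, 2.7137792586004194e-05], [0.9723943941382698, 0.2333433912221798, 6.341451262060967e-05], [5.533149210280498e-05, 4.118599493793585e-05, -0.9999999976210701]] j [ 0.992   0.0527  1.6129 -0.      1.476   0.7565]
delta in tool, rows of 3cm: [-26.4313  -0.1495   0.0437]
```

```bash
R='x'; python3 -m crank '[{"angular":[0,0,0],"delta_pos":[-1,0,0],"gripper":1},{"angular":[0,0,0],"delta_pos":[-1,0,0],"gripper":1},{"angular":[0,0,0],"delta_pos":[-1,0,0],"gripper":1},{"angular":[0,0,0],"delta_pos":[-1,0,0],"gripper":1},{"angular":[0,0,0],"delta_pos":[-1,0,0],"gripper":1},{"angular":[0,0,0],"delta_pos":[-1,0,0],"gripper":1},{"angular":[0,0,0],"delta_pos":[-1,0,0],"gripper":1},{"angular":[0,0,0],"delta_pos":[-1,0,0],"gripper":1},{"angular":[0,0,0],"delta_pos":[-1,0,0],"gripper":1},{"angular":[0,0,0],"delta_pos":[-1,0,0],"gripper":1},{"angular":[0,0,0],"delta_pos":[-1,0,0],"gripper":1},{"angular":[0,0,0],"delta_pos":[-1,0,0],"gripper":1}]'
python3 -m crank '[{"angular":[0,0,0],"delta_pos":[-1,0,0],"gripper":1},{"angular":[0,0,0],"delta_pos":[-1,0,0],"gripper":1},{"angular":[0,0,0],"delta_pos":[-1,0,0],"gripper":1},{"angular":[0,0,0],"delta_pos":[-1,0,0],"gripper":1},{"angular":[0,0,0],"delta_pos":[-1,0,0],"gripper":1},{"angular":[0,0,0],"delta_pos":[-1,0,0],"gripper":1},{"angular":[0,0,0],"delta_pos":[-1,0,0],"gripper":1},{"angular":[0,0,0],"delta_pos":[-1,0,0],"gripper":1},{"angular":[0,0,0],"delta_pos":[-1,0,0],"gripper":1},{"angular":[0,0,0],"delta_pos":[-1,0,0],"gripper":1},{"angular":[0,0,0],"delta_pos":[-1,0,0],"gripper":1},{"angular":[0,0,0],"delta_pos":[-1,0,0],"gripper":1}]'
python3 st.py '[.458,-.212,.247]'
```

```text
time: 3.7
tool_pos: [0.3625, 0.2093, 0.2485]
tool_rot: [0.0, 0.618, 0.786, 0.0]
contact_force: [0.2, 0.1, -0.3]
gripper_width: 1.0
time: 5.2
tool_pos: [0.4475, -0.1406, 0.2485]
tool_rot: [0.0, 0.618, 0.786, 0.0]
contact_force: [0.3, 0.3, 0.2]
gripper_width: 1.0
t 5.2 p [ 0.4475 -0.1406  0.2485] w 0.9999873516363719 F [0.2591 0.2501 0.1867] 
M [[-0.23593105281070934, 0.9717697743832364, -0.00020955854620306833], [0.9717697071939783, 0.23593111822579685, 0.0003789892546505254], [0.0004177316846248742, -0.00011422731323010692, -0.9999999062261761]] j [-0.4633 -0.336   1.9627  0.0001  1.5145 -0.7015]
delta in tool, rows of 3cm: [-2.396  -0.2207  0.0488]
```

```bash
python3 -m crank '[{"angular":[0,0,0],"delta_pos":[-1,-0.2,0],"gripper":1},{"angular":[0,0,0],"delta_pos":[-1,0,0],"gripper":1},{"angular":[0,0,0],"delta_pos":[-0.35,0,1],"gripper":1},{"angular":[0,0,0],"delta_pos":[0,0,1],"gripper":1},{"angular":[0,0,0],"delta_pos":[0,0,1],"gripper":1},{"angular":[0,0,0],"delta_pos":[0,0,1],"gripper":1},{"angular":[0,0,0],"delta_pos":[0,0,0.7],"gripper":1},{"angular":[0,0,0],"delta_pos":[0,0,0],"gripper":1}]'
cat > pic.py <<'E'
import sys
from h import *
n=sys.argv[1];a=eval(sys.argv[2]);b=eval(sys.argv[3])
for c,bx in(('top',a),('side',b)):
    im=grab_frame(c)[:,:,::-1];cv2.imwrite(f'pics/{n}_{c}_full.png',im);x,y,w,h=bx
    cv2.imwrite(f'pics/{n}_{c}.png',cv2.resize(im[y:y+h,x:x+w],None,fx=4,fy=4,interpolation=cv2.INTER_CUBIC))
E
python3 pic.py a '(300,150,140,130)' '(230,110,140,130)'
python3 st.py '[.458,-.212,.036]'
```

```text
time: 6.2
tool_pos: [0.4568, -0.2087, 0.1054]
tool_rot: [-0.002, 0.618, 0.786, -0.0]
contact_force: [-0.5, 0.2, 1.2]
gripper_width: 1.0
t 6.3 p [ 0.4585 -0.2097  0.1081] w 0.9981287545347716 F [ 0.3654 -0.1811 -0.3908] 
M [[-0.2361105885662026, 0.9717259745015597, -0.0006484180100992486], [0.9717258892898245, 0.23611098842498424, 0.0006302609595634291], [0.0007655395623991562, -0.0004812732813824096, -0.9999995911625202]] j [-0.5767 -0.1076  2.0143  0.      1.234  -0.8151]
delta in tool, rows of 3cm: [-0.0681 -0.0363  2.4026]
```

View pics/a_top.png

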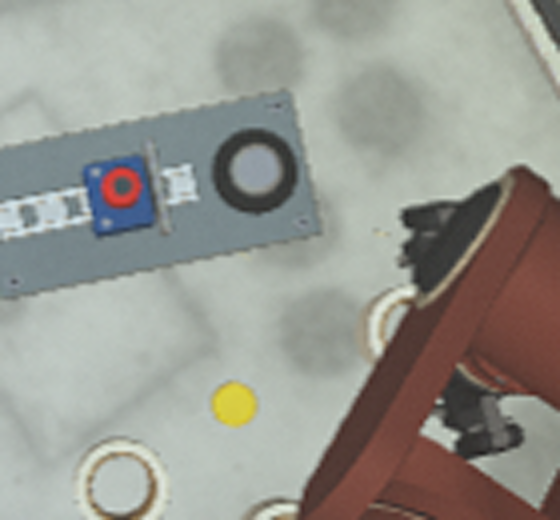

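View pics/a_side.png

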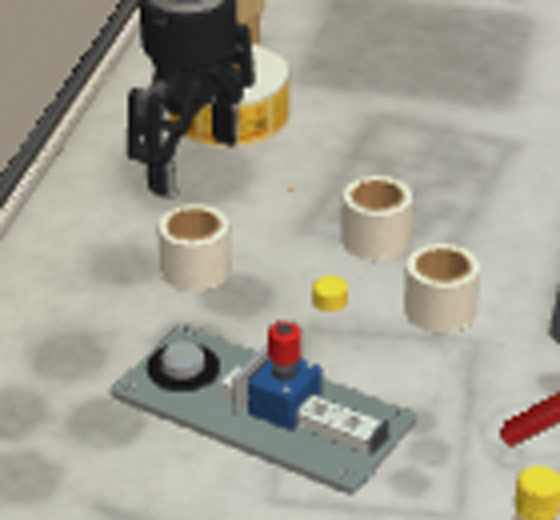

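The top view has the arm half covering the roll at (395,325). In the side view the open fingers are directly above it, so I'll descend and grip.

```bash
python3 -m crank '[{"angular":[0,0,0],"delta_pos":[-0.05,-0.02,0.5],"gripper":1},{"angular":[0,0,0],"delta_pos":[0,0,0.5],"gripper":1},{"angular":[0,0,0],"delta_pos":[0,0,0.5],"gripper":1},{"angular":[0,0,0],"delta_pos":[0,0,0.5],"gripper":1},{"angular":[0,0,0],"delta_pos":[0,0,0.35],"gripper":1},{"angular":[0,0,0],"delta_pos":[0,0,0],"gripper":1}]'
python3 st.py '[.458,-.212,.036]'
```

```text
time: 7.05
tool_pos: [0.4572, -0.2106, 0.0355]
tool_rot: [-0.001, 0.618, 0.786, -0.0]
contact_force: [0.1, 0.0, 0.2]
gripper_width: 0.998
t 7.05 p [ 0.4572 -0.2106  0.0355] w 0.9975152312967821 F [0.1416 0.0075 0.2161] 
M [[-0.23612274516337156, 0.971721584800401, 0.0017918843462757725], [0.9717210404515393, 0.23612573077855964, -0.001690801014027771], [-0.002066097841668219, 0.0013419751443746704, -0.9999969651666052]] j [-0.5796  0.0038  2.0468 -0.      1.0935 -0.818 ]
delta in tool, rows of 3cm: [-0.0521  0.0158 -0.017 ]
```

```bash
python3 -m crank '[{"angular":[0,0,0],"delta_pos":[-0.03,0,0],"gripper":0.8},{"angular":[0,0,0],"delta_pos":[0,0,0],"gripper":0.75},{"angular":[0,0,0],"delta_pos":[0,0,0],"gripper":0.7},{"angular":[0,0,0],"delta_pos":[0,0,0],"gripper":0.65},{"angular":[0,0,0],"delta_pos":[0,0,0],"gripper":0.6},{"angular":[0,0,0],"delta_pos":[0,0,0],"gripper":0.5},{"angular":[0,0,0],"delta_pos":[0,0,0],"gripper":0.5}]'
python3 st.py '[.458,-.212,.1]'
```

```text
time: 7.92
tool_pos: [0.459, -0.2126, 0.0383]
tool_rot: [0.001, 0.618, 0.786, 0.0]
contact_force: [-0.4, 0.8, 6.1]
gripper_width: 0.685
t 7.925 p [ 0.459  -0.2126  0.0383] w 0.6845773752975624 F [-0.3627  0.8419  6.0816] 
M [[-0.23620965647820427, 0.9717006103717506, -0.0017093828173770185], [0.9717004175047187, 0.23621216575930057, 0.001453054870416332], [0.001815711321891555, -0.0013177824055356177, -0.9999974833177969]] j [-0.5809  0.0022  2.0429 -0.0001  1.0943 -0.8193]
delta in tool, rows of 3cm: [ 0.0237 -0.026  -2.0584]
```

```bash
python3 -m crank '[{"angular":[0,0,0],"delta_pos":[0,0,-0.5],"gripper":0.5},{"angular":[0,0,0],"delta_pos":[0,0,-1],"gripper":0.5},{"angular":[0,0,0],"delta_pos":[0,0,-1],"gripper":0.5},{"angular":[0,0,0],"delta_pos":[0,0,-0.5],"gripper":0.5},{"angular":[0,0,0],"delta_pos":[0,0,0],"gripper":0.5}]'
python3 pic.py b '(300,150,140,130)' '(230,110,140,130)'
python3 st.py '[.564,-.112,.127]'
```

```text
time: 8.55
tool_pos: [0.4588, -0.2124, 0.1281]
tool_rot: [0.001, 0.618, 0.786, 0.0]
contact_force: [-0.4, -0.4, -1.2]
gripper_width: 0.682
t 8.65 p [ 0.4575 -0.2116  0.1258] w 0.6822042034749386 F [-0.2344  0.9664 -1.2102] 
M [[-0.2360982439594781, 0.9717284243231737, 0.001220066249511798], [0.9717282089795743, 0.23609960377989914, -0.0011247081060496305], [-0.0013809679938100714, 0.0009200311826692175, -0.999998623234064]] j [-0.5809 -0.1292  2.0016  0.      1.2708 -0.8192]
delta in tool, rows of 3cm: [ 2.387   4.233  -0.0426]
```

View pics/b_side.png

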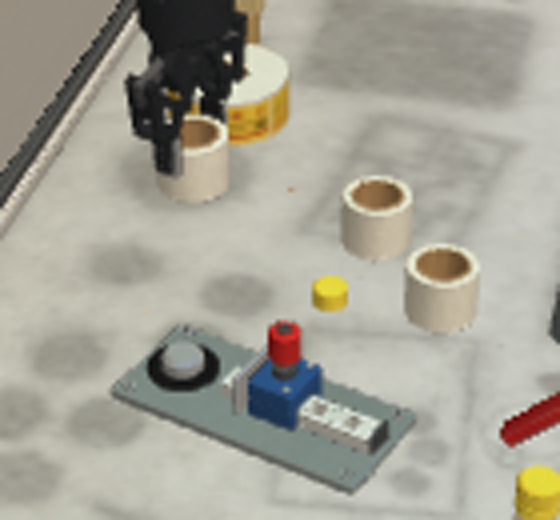

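The side view shows the roll held upright at (193,160). Moving over the spindle.

```bash
python3 -m crank '[{"angular":[0,0,0],"delta_pos":[0,0.5,0],"gripper":0.5},{"angular":[0,0,0],"delta_pos":[0.5,0.9,0],"gripper":0.5},{"angular":[0,0,0],"delta_pos":[0.6,0.9,0],"gripper":0.5},{"angular":[0,0,0],"delta_pos":[0.6,0.9,0],"gripper":0.5},{"angular":[0,0,0],"delta_pos":[0.5,0.6,0],"gripper":0.5},{"angular":[0,0,0],"delta_pos":[0.19,0.43,0.2],"gripper":0.5},{"angular":[0,0,0],"delta_pos":[0,0,0.5],"gripper":0.5},{"angular":[0,0,0],"delta_pos":[0,0,0.4],"gripper":0.5},{"angular":[0,0,0],"delta_pos":[0,0,0],"gripper":0.5},{"angular":[0,0,0],"delta_pos":[0,0,0],"gripper":0.5}]'
python3 pic.py c '(300,150,140,130)' '(230,110,140,130)'
python3 st.py '[.564,-.112,.127]'
```

```text
time: 9.9
tool_pos: [0.5643, -0.1129, 0.0938]
tool_rot: [-0.0, 0.618, 0.786, -0.0]
contact_force: [0.2, -0.5, -1.0]
gripper_width: 0.679
t 10.0 p [ 0.5648 -0.1128  0.0945] w 0.6824033602202092 F [-0.1089 -0.6942 -0.0631] 
M [[-0.23546671311610048, 0.9718821677840925, -0.0006920676221879089], [0.9718817020788855, 0.23546734290655877, 0.0010428752439200556], [0.0011765111768976347, -0.00042704545272966477, -0.9999992167265096]] j [-0.3264  0.0813  1.8524 -0.      1.2066 -0.564 ]
delta in tool, rows of 3cm: [ 0.0322 -0.0177 -1.0829]
```

View pics/c_side.png

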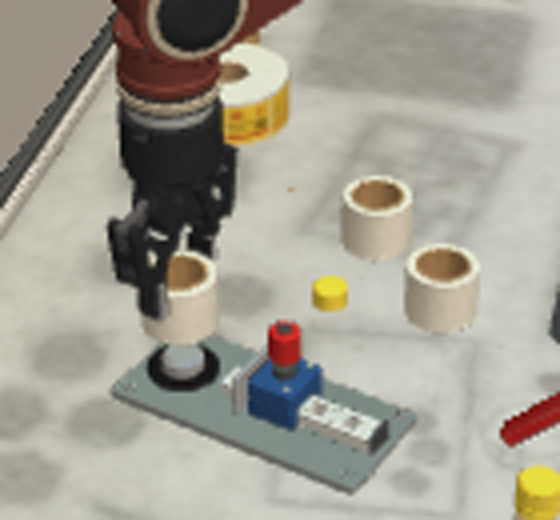

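View pics/c_top.png

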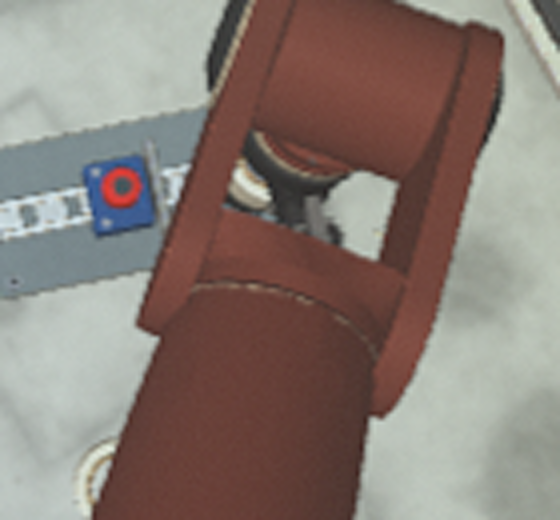

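```bash
python3 - <<'E'
from h import *
np.set_printoptions(precision=2,suppress=True)
def circ(x,y,z,r): a=np.linspace(0,2*np.pi,200);return np.c_[x+r*np.cos(a),y+r*np.sin(a),a*0+z]
def zz(p): return ((p-np.array([230,110])+.5)*4-.5)
def ext(n,x,y,z,r):
    p=zz(w2px('side',circ(x,y,z,r)));print(n,'L,R,T,B',p[:,0].min(),p[:,0].max(),p[:,1].min(),p[:,1].max())
x,y=.5648,-.1128
ext('rolltop',x,y,.1055,.03);ext('rolltopin',x,y,.1055,.02);ext('rollbot',x,y,.0575,.03);ext('disc',x,y,.014,.029);ext('spin top',x,y,.028,.015)
im=cv2.imread('pics/c_side_full.png')
cv2.imwrite('pics/c_s10.png',cv2.resize(im[165:215,255:305],None,fx=11,fy=11,interpolation=cv2.INTER_CUBIC))
E
```

```text
rolltop L,R,T,B 138.22710569830133 217.40629807952814 247.78781297627154 294.5737899541457
rolltopin L,R,T,B 151.44259990042292 204.22688375775442 255.386817059652 286.5734070833638
rollbot L,R,T,B 141.34176835386438 219.00816947210978 297.54399094332734 344.95383391839914
disc L,R,T,B 145.34283194290015 219.14020130658196 341.82585491787484 388.1313203956656
spin top L,R,T,B 162.41506857989134 200.79495861645728 338.88051006326566 362.7522540540665
```

View pics/c_s10.png

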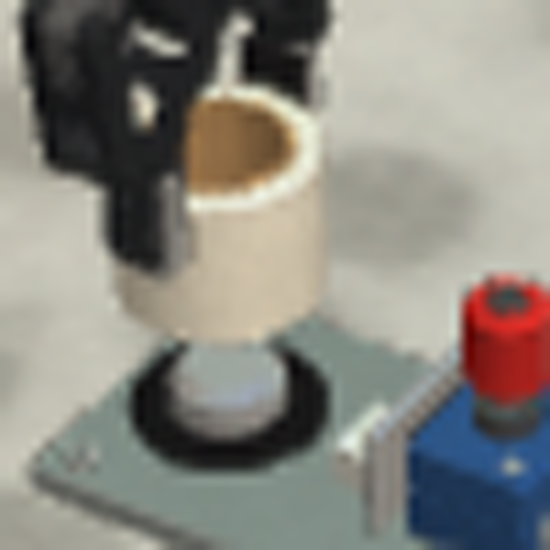

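The side view puts the roll directly over the disc (disc edges at 131 and 330 in this zoom, roll edges at 116 and 327), within about 1–2 mm. I'll lower it, checking the force as it goes.

```bash
python3 -m crank '[{"angular":[0,0,0],"delta_pos":[0.03,0,0.4],"gripper":0.5},{"angular":[0,0,0],"delta_pos":[0,0,0.4],"gripper":0.5},{"angular":[0,0,0],"delta_pos":[0,0,0.2],"gripper":0.5},{"angular":[0,0,0],"delta_pos":[0,0,0.1],"gripper":0.5},{"angular":[0,0,0],"delta_pos":[0,0,0],"gripper":0.5}]'
python3 st.py '[.565,-.112,.051]'
```

```text
time: 10.62
tool_pos: [0.5642, -0.1114, 0.0606]
tool_rot: [-0.0, 0.618, 0.786, -0.0]
contact_force: [0.5, -1.0, -0.4]
gripper_width: 0.677
t 10.625 p [ 0.5642 -0.1114  0.0606] w 0.6773670690387691 F [ 0.4839 -1.0288 -0.4058] 
M [[-0.2361456942598842, 0.9717176416757213, 0.00018957502961632926], [0.9717175822569483, 0.23614574895624774, -0.00035437635923984056], [-0.000389121097418317, 0.00010052893805308655, -0.9999999192393489]] j [-0.3243  0.1264  1.868  -0.      1.1476 -0.5627]
delta in tool, rows of 3cm: [-0.0246  0.0205  0.3187]
```

```bash
python3 -m crank '[{"angular":[0,0,0],"delta_pos":[0,0,0.12],"gripper":0.5},{"angular":[0,0,0],"delta_pos":[0,0,0.12],"gripper":0.5},{"angular":[0,0,0],"delta_pos":[0,0,0.03],"gripper":0.5},{"angular":[0,0,0],"delta_pos":[0,0,0],"gripper":0.5}]'
python3 st.py '[.565,-.112,.051]'
```

```text
time: 11.12
tool_pos: [0.5643, -0.1115, 0.0526]
tool_rot: [-0.0, 0.618, 0.786, -0.0]
contact_force: [0.2, -1.3, -0.9]
gripper_width: 0.685
t 11.125 p [ 0.5643 -0.1115  0.0526] w 0.6849386202181825 F [ 0.2057 -1.3199 -0.8647] 
M [[-0.23608824627402333, 0.9717316187033374, 3.4401283348930166e-05], [0.9717316105605236, 0.23608824875114223, -0.0001258533682469028], [-0.00013041743598647077, 3.7163134769146766e-06, -0.999999991488741]] j [-0.3244  0.1378  1.8708 -0.      1.1331 -0.5627]
delta in tool, rows of 3cm: [-0.023   0.02    0.0543]
```

```bash
python3 -m crank '[{"angular":[0,0,0],"delta_pos":[0,0,0.05],"gripper":0.5},{"angular":[0,0,0],"delta_pos":[0,0,0.04],"gripper":0.5},{"angular":[0,0,0],"delta_pos":[0,0,0],"gripper":0.5}]'
python3 st.py '[.565,-.112,.051]'
```

```text
time: 11.5
tool_pos: [0.5648, -0.1116, 0.0522]
tool_rot: [0.0, 0.618, 0.786, -0.0]
contact_force: [-6.0, 1.6, 11.1]
gripper_width: 0.681
t 11.5 p [ 0.5648 -0.1116  0.0522] w 0.6809806589418778 F [-6.0067  1.6358 11.1392] 
M [[-0.2362521583982819, 0.9716917662046752, -0.00017071084422758354], [0.9716917810050029, 0.23625215822692341, -2.1458021526439753e-05], [1.948022254522255e-05, -0.00017094782816494638, -0.9999999851986805]] j [-0.3243  0.1395  1.8696 -0.0002  1.1324 -0.5627]
delta in tool, rows of 3cm: [-0.0144  0.0034  0.0416]
```

Contact at the expected seating height (roll base about 14 mm). I'll release it and rise straight up.

```bash
python3 -m crank '[{"angular":[0,0,0],"delta_pos":[0,0,-0.04],"gripper":0.7},{"angular":[0,0,0],"delta_pos":[0,0,0],"gripper":0.8},{"angular":[0,0,0],"delta_pos":[0,0,0],"gripper":0.95},{"angular":[0,0,0],"delta_pos":[0,0,0],"gripper":1},{"angular":[0,0,0],"delta_pos":[0,0,-0.4],"gripper":1},{"angular":[0,0,0],"delta_pos":[0,0,-0.8],"gripper":1},{"angular":[0,0,0],"delta_pos":[0,0,-1],"gripper":1},{"angular":[0,0,0],"delta_pos":[0,0,-1],"gripper":1},{"angular":[0,0,0],"delta_pos":[0,0,-0.5],"gripper":1},{"angular":[0,0,0],"delta_pos":[0,0,0],"gripper":1}]'
python3 pic.py d '(300,150,140,130)' '(230,110,140,130)'
python3 st.py '[.5415,-.021,.16]'
```

```text
time: 12.75
tool_pos: [0.5651, -0.1117, 0.1638]
tool_rot: [0.001, 0.618, 0.786, 0.0]
contact_force: [0.9, -0.0, -0.8]
gripper_width: 1.0
t 12.85 p [ 0.5637 -0.1113  0.1611] w 1.0039430704903984 F [ 0.129   0.028  -1.4728] 
M [[-0.23604186038415884, 0.9717425090382695, 0.0008580643298426829], [0.9717416389782271, 0.23604288069801263, -0.0013948289116945433], [-0.0015579545225694509, 0.0005045788269960911, -0.9999986590880576]] j [-0.3244  0.004   1.8117 -0.      1.3275 -0.5627]
delta in tool, rows of 3cm: [ 3.0992 -0.0085  0.0409]
```

View pics/d_side.png

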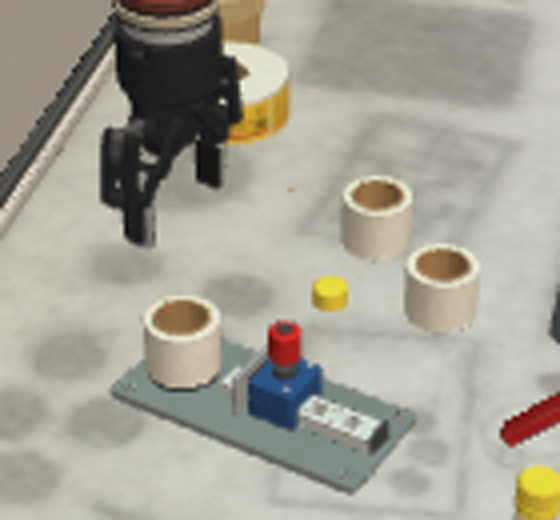

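The roll is seated on the spindle (4x zoom: 182,345), concentric and upright, and the cap and other rolls haven't moved. Next, the knob.

```bash
python3 -m crank '[{"angular":[0,0,0],"delta_pos":[0.6,0,0],"gripper":0.8},{"angular":[0,0,0],"delta_pos":[1,0,0],"gripper":0.7},{"angular":[0,0,0],"delta_pos":[1,0,0],"gripper":0.7},{"angular":[0,0,0],"delta_pos":[0.52,0,0],"gripper":0.7},{"angular":[0,0,0],"delta_pos":[0,0,0.5],"gripper":0.7},{"angular":[0,0,0],"delta_pos":[0,0,0.3],"gripper":0.7},{"angular":[0,0,0],"delta_pos":[0,0,0],"gripper":0.7}]'
python3 pic.py e '(270,130,140,130)' '(230,110,140,130)'
python3 st.py '[.5415,-.021,.074]'
```

```text
time: 13.72
tool_pos: [0.5413, -0.021, 0.1363]
tool_rot: [-0.001, 0.618, 0.786, -0.001]
contact_force: [0.1, -1.4, -0.6]
gripper_width: 0.705
t 13.825 p [ 0.5422 -0.0212  0.1379] w 0.7011468403160541 F [-0.6492 -0.1621 -0.1895] 
M [[-0.23509477715868607, 0.9719724454167337, 0.00010537230549518918], [0.9719722988351952, 0.23509479962912308, -0.0005343073729908858], [-0.0005441045249769922, -2.319391078181175e-05, -0.9999998517061435]] j [-0.1761 -0.0483  1.9045 -0.0001  1.2859 -0.4134]
delta in tool, rows of 3cm: [ 0.0108 -0.0219  2.1291]
```

View pics/e_side.png

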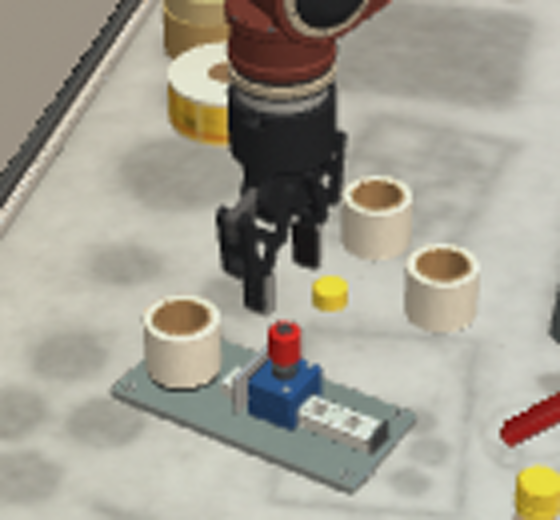

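View pics/e_top.png

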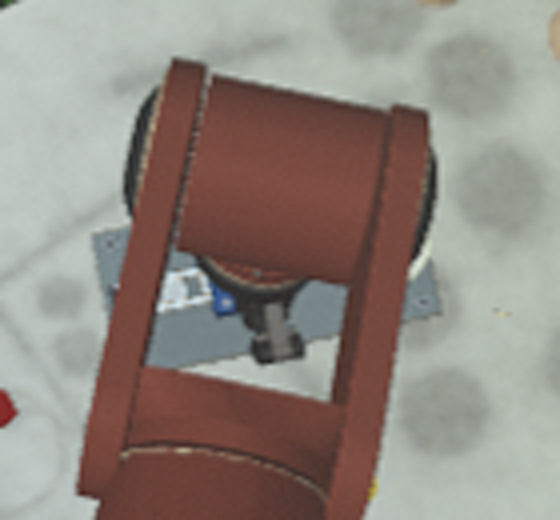

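The side view shows the fingers above and either side of the knob at (285,345). Descending and gripping.

```bash
python3 -m crank '[{"angular":[0,0,0],"delta_pos":[0,-0.01,0.5],"gripper":0.7},{"angular":[0,0,0],"delta_pos":[0,0,0.5],"gripper":0.7},{"angular":[0,0,0],"delta_pos":[0,0,0.5],"gripper":0.7},{"angular":[0,0,0],"delta_pos":[0,0,0.4],"gripper":0.7},{"angular":[0,0,0],"delta_pos":[0,0,0.18],"gripper":0.6},{"angular":[0,0,0],"delta_pos":[0,0,0],"gripper":0.5},{"angular":[0,0,0],"delta_pos":[0,0,0],"gripper":0.4}]'
python3 st.py '[.5415,-.021,.074]'
python3 -m crank '[{"angular":[0,0,0],"delta_pos":[0,0,0],"gripper":0.33},{"angular":[0,0,0],"delta_pos":[0,0,0],"gripper":0.28},{"angular":[0,0,0],"delta_pos":[0,0,0],"gripper":0.15},{"angular":[0,0,0],"delta_pos":[0,0,0],"gripper":0.1},{"angular":[0,0,0],"delta_pos":[0,0,0],"gripper":0.1}]'
python3 st.py '[.5415,-.021,.074]'
```

```text
time: 14.7
tool_pos: [0.5424, -0.0206, 0.0764]
tool_rot: [0.001, 0.618, 0.786, 0.0]
contact_force: [0.7, -0.4, 0.0]
gripper_width: 0.401
t 14.7 p [ 0.5424 -0.0206  0.0764] w 0.401215371162727 F [ 0.6762 -0.3998  0.0199] 
M [[-0.23615902212985326, 0.9717143058300975, -0.00047340448118078675], [0.9717137122064078, 0.23615941030471724, 0.0010929019033841794], [0.0011737873374986156, -0.00020191498099626776, -0.9999992907265618]] j [-0.1752  0.0297  1.9404  0.      1.1703 -0.4136]
delta in tool, rows of 3cm: [-0.0047 -0.0323  0.0808]
time: 15.32
tool_pos: [0.5428, -0.0206, 0.0768]
tool_rot: [0.001, 0.618, 0.786, 0.001]
contact_force: [2.6, 1.5, 5.6]
gripper_width: 0.265
t 15.325 p [ 0.5428 -0.0206  0.0768] w 0.2649010255476969 F [2.5901 1.4915 5.5844] 
M [[-0.23609967864979167, 0.9717286887968795, -0.0005450784922116326], [0.9717262928316399, 0.23610030699318382, 0.0021579753016868902], [0.0022256597097108, -2.016982727660768e-05, -0.9999975230129498]] j [-0.1751  0.0296  1.9398  0.0004  1.17   -0.4136]
delta in tool, rows of 3cm: [-0.0031 -0.0471  0.0923]
```

```bash
python3 -m crank '[{"angular":[0,0,0],"delta_pos":[0,0,-0.1],"gripper":0.1},{"angular":[0,0,0],"delta_pos":[0,0,-0.15],"gripper":0.1},{"angular":[0,0,0],"delta_pos":[0,0,-0.15],"gripper":0.1},{"angular":[0,0,0],"delta_pos":[0,0,-0.05],"gripper":0.1},{"angular":[0,0,0],"delta_pos":[0,0,0],"gripper":0.1}]'
python3 pic.py f '(270,130,140,130)' '(230,110,140,130)'
python3 st.py '[.5415,-.021,.074]'
```

```text
time: 15.95
tool_pos: [0.5427, -0.0206, 0.089]
tool_rot: [0.001, 0.618, 0.786, 0.001]
contact_force: [6.5, 0.5, -1.9]
gripper_width: 0.272
t 16.05 p [ 0.5427 -0.0206  0.0891] w 0.2703749846998721 F [ 6.1094  0.7786 -0.936 ] 
M [[-0.23590727179832946, 0.9717754068087446, -0.000563768009300831], [0.9717722160516676, 0.23590794210104674, 0.0024905749698695915], [0.0025532768554292614, 3.969065861383642e-05, -0.9999967395956606]] j [-0.1752  0.0118  1.9346  0.0005  1.1927 -0.4135]
delta in tool, rows of 3cm: [-0.0039 -0.043   0.5031]
```

View pics/f_side.png

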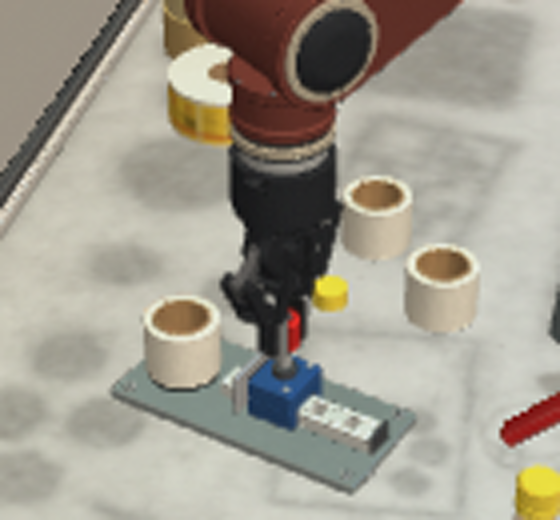

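The side view shows the knob raised, with the shaft visible below it at (285,358). Lift is about 12 mm. Sliding one slot towards the roll.

```bash
python3 -m crank '[{"angular":[0,0,0],"delta_pos":[-0.1,0.03,0],"gripper":0.1},{"angular":[0,0,0],"delta_pos":[-0.2,0,0],"gripper":0.1},{"angular":[0,0,0],"delta_pos":[-0.2,0,0],"gripper":0.1},{"angular":[0,0,0],"delta_pos":[-0.2,0,0],"gripper":0.1},{"angular":[0,0,0],"delta_pos":[-0.2,0,0],"gripper":0.1},{"angular":[0,0,0],"delta_pos":[-0.1,0,0],"gripper":0.1},{"angular":[0,0,0],"delta_pos":[0,0,0],"gripper":0.1}]'
python3 pic.py g '(270,130,140,130)' '(230,110,140,130)'
python3 st.py '[.5427-.0071,-.0206-.02915,.0890]'
python3 -c "
import numpy as np;from plant import state
print((state()['tool_pos']-np.array([.5427,-.0206,.0891]))[:2]@np.array([.236,-.9717]))"
```

```text
time: 16.92
tool_pos: [0.5499, -0.0501, 0.0891]
tool_rot: [0.0, 0.618, 0.786, -0.0]
contact_force: [3.4, 0.0, -3.3]
gripper_width: 0.268
t 17.025 p [ 0.5499 -0.05    0.0891] w 0.27159798023982135 F [ 4.9209 -0.506  -2.9655] 
M [[-0.2361127334061733, 0.9717249755375446, -0.0011614818226074138], [0.9717256604135123, 0.23611272759681126, -0.00014408580115695963], [0.00013422886958539806, -0.001162662183487667, -0.9999993150993945]] j [-0.225   0.0344  1.9116 -0.0012  1.1952 -0.4629]
delta in tool, rows of 3cm: [ 0.1213 -0.4597  0.0028]
0.03028529472433578
```

View pics/g_side.png

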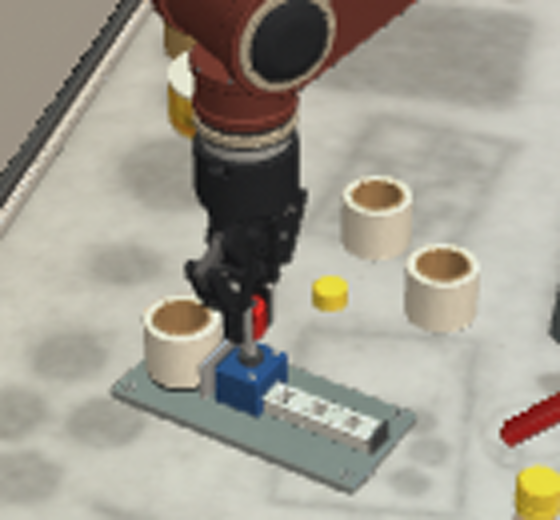

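The side view shows the plate close to the roll with a small gap, and the tool moved 30.3 mm. Pushing the pin home.

```bash
python3 -m crank '[{"angular":[0,0,0],"delta_pos":[0,0.03,0.12],"gripper":0.1},{"angular":[0,0,0],"delta_pos":[0,0,0.15],"gripper":0.1},{"angular":[0,0,0],"delta_pos":[0,0,0.15],"gripper":0.1},{"angular":[0,0,0],"delta_pos":[0,0,0.05],"gripper":0.1},{"angular":[0,0,0],"delta_pos":[0,0,0],"gripper":0.1}]'
python3 st.py
python3 -c "
import numpy as np;from plant import state
print((state()['tool_pos']-np.array([.5427,-.0206,.0891]))[:2]@np.array([.236,-.9717]))"
```

```text
time: 17.65
tool_pos: [0.5502, -0.0495, 0.0767]
tool_rot: [-0.001, 0.618, 0.786, -0.001]
contact_force: [-7.2, -1.4, 12.7]
gripper_width: 0.268
t 17.65 p [ 0.5502 -0.0495  0.0767] w 0.26834389871025666 F [-7.2095 -1.3831 12.6639] 
M [[-0.236444730893446, 0.9716449228251828, 0.0001821558976514996], [0.9716411772398551, 0.23644433284251162, -0.0027386417452188857], [-0.002704057076872565, -0.000470547239626551, -0.9999962333232164]] j [-0.2239  0.054   1.9148 -0.0011  1.1753 -0.4622]
0.029865139060051022
```

```bash
python3 -m crank '[{"angular":[0,0,0],"delta_pos":[0,-0.02,0.04],"gripper":0.1},{"angular":[0,0,0],"delta_pos":[0,0,0],"gripper":0.1},{"angular":[0,0,0],"delta_pos":[0,0,0],"gripper":0.1}]'
python3 pic.py i '(270,130,140,130)' '(230,110,140,130)'
python3 st.py
python3 - <<'E'
from h import *
np.set_printoptions(precision=2,suppress=True)
im=cv2.imread('pics/i_side_full.png')
cv2.imwrite('pics/i_s10.png',cv2.resize(im[165:225,255:315],None,fx=10,fy=10,interpolation=cv2.INTER_CUBIC))
im=cv2.imread('pics/side0.png')
cv2.imwrite('pics/o_s10.png',cv2.resize(im[172:232,265:325],None,fx=10,fy=10,interpolation=cv2.INTER_CUBIC))
# predicted: knob bottom rim (z=.060) & block top centre (.046), at guide 0.03 and plunger 0
k=np.array([.5415,-.021])
for g in(0,.03):
  q=k+g*np.array([.236,-.9717])
  for n,z in(('knobbot',.060),('kb+8.5',.0685),('blocktop',.046)):
    print(g,n,w2px('side',[*q,z]))
E
```

```text
time: 18.02
tool_pos: [0.5503, -0.0497, 0.0766]
tool_rot: [-0.0, 0.618, 0.786, -0.001]
contact_force: [-9.3, -1.7, 16.6]
gripper_width: 0.272
t 18.125 p [ 0.5503 -0.0497  0.0766] w 0.2673763691757292 F [-9.6536 -0.4667 17.569 ] 
M [[-0.23646346648255068, 0.9716403235151548, -0.00033277382862943706], [0.9716394205935802, 0.2364627375906655, -0.0014866336804944572], [-0.0013657846197479158, -0.0006748707235176455, -0.9999988395902663]] j [-0.2244  0.0535  1.9155 -0.001   1.1738 -0.4627]
0 knobbot [[300.91 198.97]]
0 kb+8.5 [[300.89 196.76]]
0 blocktop [[300.93 202.57]]
0.03 knobbot [[292.5  195.77]]
0.03 kb+8.5 [[292.46 193.57]]
0.03 blocktop [[292.58 199.36]]
```

View pics/i_s10.png

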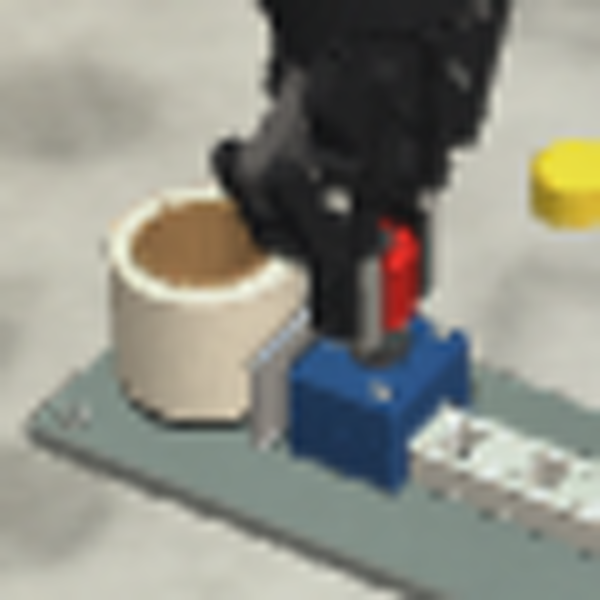

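View pics/o_s10.png

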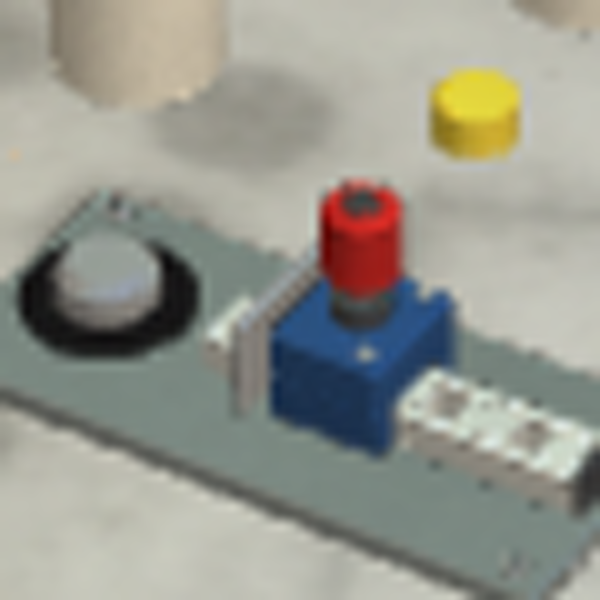

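The knob sits as close to the block as it did at the start. The block shift of (-8,-4) px matches the (-8.4,-3.2) px predicted for 30 mm. The pin is hard against its stop, since force rose from 12.7 to 17 N with no more travel. The roll and cap are in place, so I'm handing in.

```bash
python3 -c "
from plant import *
print(job_done()); s=state(); print(s['time'],s['tool_pos'],s['contact_force'])"
```

```text
the job is handed in; nothing more can be done
None
the job is handed in; nothing more can be done
```

I did the whole job in the order asked and handed it in at about 18 s, with the gripper still on the red knob and the pin pushed home.

- **Roll:** I pinched the roll farthest to the robot's right across its sides and lowered it over the spindle until it touched at the expected height. I then released it. The side camera shows it upright, centred and seated, and clear of the plate.
- **Guide:** I lifted the plunger about 12 mm and slid the guide one slot towards the roll. The tool travelled 29.9 mm, and the block's shift in the side picture agrees with 30 mm.
- **Pin:** I pushed it home, and the tool came back to within 0.2 mm of the height at which I first gripped the knob. Pushing further raised the force from 12.7 to 17 N with no more travel. The knob also sits as close to the block as it did at the start.

- **Bottles and cap:** I never went near the bottles. The cap shows in its place in the last side picture. I did not measure either again at the end.
- **Disagreements:** The two cameras differed by about 3–4 mm on where the spindle stands, so I used a middle value, and the roll went on without contact until it seated. About 10 N of sideways force stayed on the gripper at the end. One small correction did not reduce it, so I left it.

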